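# Lower the tapper arm of a sieve shaker past its ratchet

## Task

The sieve nest is loaded and the shaker's tapper arm is still held up by its ratchet. Press the pawl's thumb lever down until the pawl snaps free and stays free, then push the raised arm down by its cross grip, steadily and without slamming or forcing it, until its rubber foot rests on the plug in the lid; leave it there with the pawl free. Only press and push: grip and lift nothing, and leave the sieve nest and everything around it where they stand.

Things in the scene. Friction and masses are not known exactly. Their poses are not given: they have to be found in the camera images.
- shaker: tan tap sieve shaker fixed to the bench: base 200 x 340 mm, 60 mm high; origin: centre of the base's underside. +y runs along the tapper arm from pivot to cross grip; timer panel on its -x side. Gear housing (84 x 88 mm, centred at y -94 mm) up to 126 mm above the bench, cheeks of the arm pivot to 232 mm, ratchet teeth behind the pivot to 250 mm.
- tapper_pivot (a point): centre of the tapper arm's hinge, at x 0, y -85, z 200 mm in the shaker's frame. The hinge axis is level, along the shaker's x.
- tapper (a joint): tapper arm's angle (rad): 0 = raised 0.65 rad (37 degrees) above level, grows as it comes down; 0.65 = level, rubber foot on the plug. Starts between 0 and 0.25. Stiff pivot: with the pawl free the arm stays where it is left and needs 3 to 6 N on the cross grip to go down. With the pawl engaged it gives by at most one tooth (0.21 rad), then stops (0.04 rad more at 30 N).
- cross_grip (a point): middle of the cross grip at the arm's free end: a grey round bar 16 mm thick, 100 mm long, level, along the shaker's x. The point is on the bar's axis, 185 mm from the arm pivot: 270 to 315 mm above the bench at the start, 200 mm when the arm is down.
- foot (a point): centre of the underside of the arm's rubber foot (25 mm across), 115 mm along the arm from the pivot and 34 mm below the arm's centre line.
- pawl (a joint): ratchet pawl's angle (rad): 0 = hooked into the teeth (up to 0.12 where it rides on a tooth's back), grows as its thumb lever is pressed down, 0.38 = fully free, at its stop. An over-centre spring pulls it to the nearer end: past 0.19 it snaps over and stays free by itself. Pressing takes about 4 to 5 N, up to 8 N when the arm hangs hard on a tooth.
- pawl_pad (a point): centre of the top face of the pawl's thumb pad, a ribbed steel plate 36 mm (shaker's x) by 28 mm at the machine's end away from the grip. With the pawl at 0 it is at x 0, y -211, z 165 mm in the shaker's frame; it goes down 33 mm, almost straight, to its free stop. Pawl hinge at x 0, y -127, z 145 mm, axis along the shaker's x.
- nest: nest of 100 mm test sieves (pan, two sieves, lid), 105 mm across, standing loose between four small lugs on the shaker's carrier plate, 66 mm above the bench, at y = 30 mm in the shaker's frame; 0.5 to 1 kg. Origin: centre of its underside.
- plug_top (a point): centre of the top of the rubber plug (31 mm across) in the middle of the nest's lid, 100 mm above the nest's underside.
- spare_sieve: bystander: spare open 100 mm test sieve (a steel ring 105 mm across, 30 mm high), on the bench beyond the shaker; origin: centre of its underside
- sieve_brush: bystander: sieve brush 170 mm long with a wooden handle, lying on the robot's right; origin: middle of its length, on the bench
- small_beaker: bystander: small glass beaker, 50 mm across, 68 mm high, standing just beyond the thumb-lever end of the shaker; origin: centre of its underside
- sample_jar: bystander: closed sample jar, 54 mm across, 75 mm high, standing beyond the shaker; origin: centre of its underside
- scoop: bystander: steel scoop 170 mm long lying on the robot's right; origin: middle of its length, on the bench
- jug: bystander: translucent plastic measuring jug, 104 mm across, 130 mm high with a side handle, on the robot's left; origin: centre of its underside
- beaker: bystander: glass beaker, 68 mm across, 90 mm high, on the robot's left; origin: centre of its underside
- wash_bottle: bystander: white wash bottle with a bent spout, 68 mm across, 160 mm high, on the robot's left; origin: centre of its underside

How it is judged (in metres and radians):
On the way, in this order (a step that is already met when the one before it is completed fails the run):
1. the pawl is pressed over to its free position while the arm is still up (value of joint pawl above 0.3 rad and value of joint tapper below 0.5 rad), for 0.2 s.
2. the arm is pushed down until its foot is on the plug (value of joint tapper above 0.62 rad and distance between foot and plug_top below 0.007 m), for 0.3 s.
At the end, for the whole second after the job is handed in: The tapper arm is down and at rest (joint above 0.62 rad, foot within 7 mm of the plug's top centre), the pawl is free (above 0.30 rad), the sieve nest stands upright within 6 mm of its place, and every bystander is within 20 mm of where it stood (all of step 2 and velocity of joint tapper between -0.05 and 0.05 rad/s and value of joint pawl above 0.3 rad and distance of nest from where it was at the start of the episode below 0.006 m and angle between nest's own z axis and vertical below 0.05 rad and distance of each of spare_sieve, sieve_brush, small_beaker, sample_jar, scoop, jug, beaker, wash_bottle from where it was at the start of the episode below 0.02 m); the robot touches nothing.
It fails at once if the arm is lifted instead of pushed down (above its highest start by 0.08 rad) (value of joint tapper below -0.08 rad).
It fails at once if the arm is slammed down (faster than 2.5 rad/s) (velocity of joint tapper above 2.5 rad/s).
It fails at once if the machine is forced: more than 45 N from the robot on any part of it (contact force between any of the arm, the fingers and shaker above 45 N).
It fails at once if the sieve nest is lifted or shoved out of its place (10 mm) (distance of nest from where it was at the start of the episode above 0.01 m).
It fails at once if a bystander is lifted, carried or knocked away (20 mm) (distance of any of spare_sieve, sieve_brush, small_beaker, sample_jar, scoop, jug, beaker, wash_bottle from where it was at the start of the episode above 0.02 m).
It also fails if it takes over 42 s, if anything falls off the work surface, if the arm or the gripper's body presses on something with over 40 N, if the wrist force passes 120 N, or if a joint passes its speed limit or range.

## Robot

A 6-joint arm with a two-finger parallel gripper is mounted at the origin on the work surface. World frame = base frame: x ahead of the robot, y to its left, z up, the work surface at z = 0. Lengths are in m, angles in degrees, forces in N, time in s.
With the tool pointing down it reaches from about 0.4 to 0.825 m from the base axis. Payload 7 kg.
Tool frame: the origin (TCP) lies on the centre line of the jaws, within the pads' length; the fingertips stand 11 mm ahead of it and the grasp point (between the pads) lies 8 mm behind it; z points along the fingers, y is the direction in which the jaws open and shut (so a half turn about z gives the same grasp; the last joint's range is limited). The gripper opens to 88 mm and grips with 3 to 60 N. Pads are 19 mm wide; open, the fingers measure 130 mm over their backs; the gripper's body (78 mm by 193 mm) begins 47 mm behind the grasp point.
Start: joints at [-57.519, 20.546, 0.682, 0, -70.136, -16.507], TCP at [0.186, -0.649, 0.238] pointing down, gripper open.
Joint ranges: [-176.03, 176.03], [-82.01, 121.73], [-58.28, 71.71], [-173.87, 95.51], [-174.79, -0.11], [-173.66, 173.66]. Speed limits (degrees/s): [136.94, 136.94, 172.46, 180, 180, 180].

## Interface

Orientations are given as [roll, pitch, yaw] about the fixed x, y, z axes, in that order (R = Rz(yaw) Ry(pitch) Rx(roll)).
In Python, from plant import ctrl, cams, order gives the robot as it stands.
- The arm moves only by the tool jog_arm, never from a script. Its argument "motion" is a list of rows, each an object with "offset": the shift along the tool's x, y, z in mm, a list of three; "roll": the turn about the tool's z in rad; "hand": the finger opening in mm, from 0 to 87.6. A call has 1 to 20 rows; each row is the pose to reach, as a shift and turn from the pose commanded when the call began, along the tool's axes at that moment; what a row does not reach only later rows make up. A row lasts 1/12 s, in which the tool goes at most 41.7 mm and 7.16 degrees, less where a joint would pass 70% of its speed; a pose out of reach is approached as far as the arm can. A call with a gripper value outside its range is refused whole. The fingers move at their own pace and stop on an object; the grip force is fixed at half the most. Time passes only in rows, so rows that repeat a pose let the fingers close. It gives the time, the measured TCP pose, the force and the opening at its end, in the units of the state.
- ctrl.get_obs(): the state, without advancing time (a new reading comes with each control period).
- cams.snapshot(name): name is "scene" or "top"; returns a dict with "img" (420x560x3 uint8, red, green, blue), "K" (3x3 intrinsics, pixels), "D" ([k1, k2, p1, p2, k3] as OpenCV has them; the pictures are not rectified), "cam_to_world" (4x4, takes a point from camera to world coordinates). Camera axes: x right, y down, z forward; pixel columns grow to the right and rows downward; lengths in m; the calibration is good to about 2 mm. A picture is of the moment at which its call begins. There is no depth.
- order.close_job(): hands the job in, once; it reports no verdict.
The state is a dict: "clock": time; "joint_pos": joint angles; "qvel": joint speeds; "tau": joint torques, N m; "tool_pos": TCP position; "orientation": TCP orientation; "force": force on the tool from outside, world axes, zero at the start; "moment": the same for the moment, N m; "opening": finger opening in m.
Only numpy, scipy, OpenCV 4.12 (cv2) and the standard library are available. Lean on these libraries where they do the work, as an engineer would, in place of code of your own. Each camera call takes 0.05 s, during which the arm holds its last target. There are 200 camera calls.

## Working session

There is one attempt and no reset: what is moved stays moved. The work goes in short steps, Python scripts to look and compute and a tool call to move; the robot and the scene stay as the last step left them, time stands still between calls to the robot, and variables do not carry over. Pictures are saved under pics/ and viewed, about 8 in all and at most 12, crops included, and the job is handed in when it is done.

Besides the shell and the picture viewer there is one more tool, called after "Request:" as name([rows], argument=value, ...), one row to a line, values as JSON. jog_arm: Moves the arm, as the interface text tells. Its arguments: {"type":"object","properties":{"motion":{"type":"array"}},"required":["motion"]}

```bash
mkdir -p pics; python3 - <<'E'
from plant import ctrl,cams
import cv2,pickle
o=ctrl.get_obs();print({k:o[k] for k in('clock','tool_pos','orientation','force','opening')})
for n in('scene','top'):
    s=cams.snapshot(n);pickle.dump(s,open(n+'.pkl','wb'))
    cv2.imwrite(f'pics/{n}0.png',cv2.resize(s['img'][:,:,::-1],(784,588)))
    print(n,s['K'].tolist(),s['D'],s['cam_to_world'].round(3).tolist())
E
```

```text
{'clock': 0.0, 'tool_pos': array([ 0.18562518, -0.64848413,  0.23660013]), 'orientation': array([ 1.79903227e+02, -1.09909420e-02, -1.64029478e+02]), 'force': array([-0.31133324,  0.02704385,  0.59763344]), 'opening': 0.08767883039846111}
scene [[410.477386091409, 0.0, 279.9988628674475], [0.0, 410.477386091409, 222.3360803599339], [0.0, 0.0, 1.0]] [0.00571027 0.         0.         0.         0.        ] [[0.116, 0.59, -0.799, 1.468], [0.993, -0.051, 0.106, -0.114], [0.022, -0.806, -0.592, 0.87], [0.0, 0.0, 0.0, 1.0]]
top [[425.8293671465735, 0.0, 272.55684080422134], [0.0, 425.8293671465735, 207.4026312518752], [0.0, 0.0, 1.0]] [-0.08645229  0.          0.          0.          0.        ] [[0.028, -0.997, 0.067, 0.493], [-0.999, -0.031, -0.033, 0.008], [0.035, -0.066, -0.997, 1.239], [0.0, 0.0, 0.0, 1.0]]
```

View pics/scene0.png

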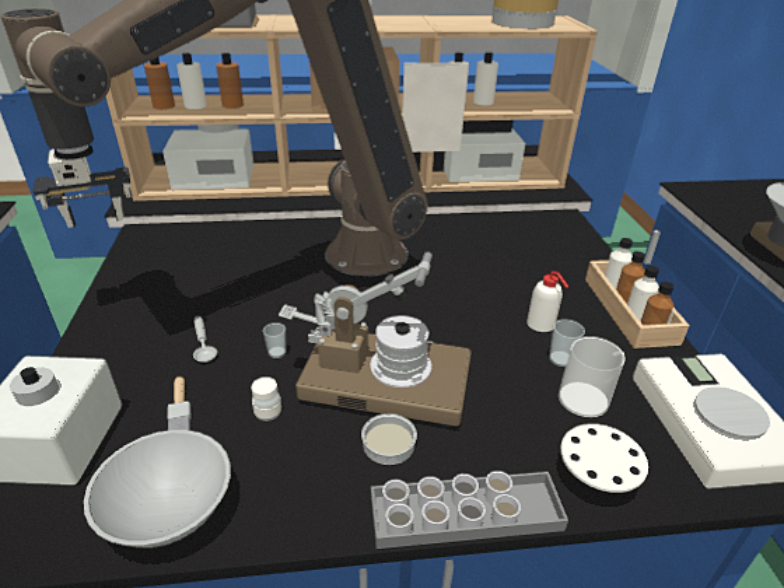

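View pics/top0.png

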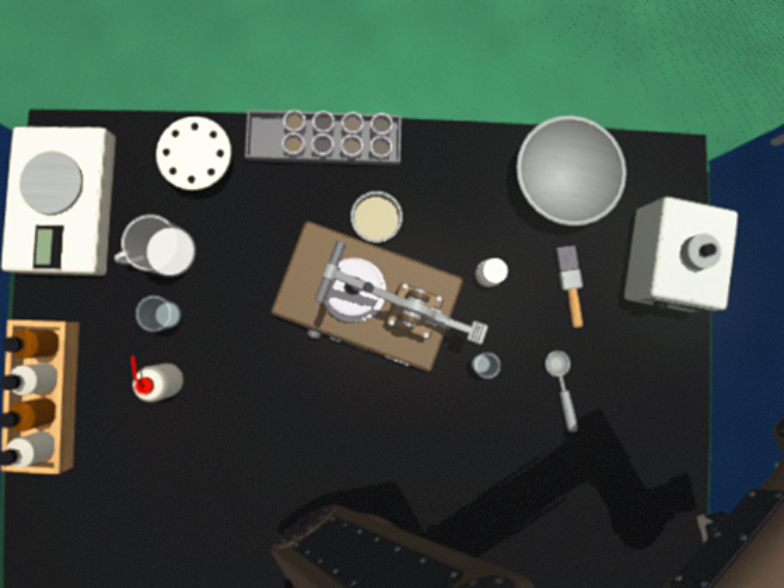

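The scene view shows the shaker with its raised arm, with the grip near (425,268) and the pad near (287,313). In the top view (784-wide scale), the base corners are about (307,222), (462,277), (431,370) and (272,314). The pad is at (478,331), the grip at (331,271), and the small beaker beside the pad at (486,365).

```bash
cat > h.py <<'E'
import numpy as np,cv2,pickle
def ray(s,p):
    u=cv2.undistortPoints(np.array([[p]],float),s['K'],np.array(s['D'])).ravel()
    T=s['cam_to_world'];return T[:3,3],T[:3,:3]@[u[0],u[1],1]
def plane(s,p,z):
    c,d=ray(s,p);return c+d*(z-c[2])/d[2]
def tri(s1,p1,s2,p2):
    c1,d1=ray(s1,p1);c2,d2=ray(s2,p2)
    t=np.linalg.lstsq(np.c_[d1,-d2],c2-c1,rcond=None)[0]
    a=c1+d1*t[0];b=c2+d2*t[1];return (a+b)/2,np.linalg.norm(a-b)
def proj(s,P):
    T=np.linalg.inv(s['cam_to_world']);return cv2.projectPoints(np.array(P,float).reshape(-1,3),cv2.Rodrigues(T[:3,:3])[0],T[:3,3],s['K'],np.array(s['D']))[0].reshape(-1,2)
E
python3 - <<'E'
from h import *
s=pickle.load(open('top.pkl','rb'));c=pickle.load(open('scene.pkl','rb'))
hsv=cv2.cvtColor(s['img'],cv2.COLOR_RGB2HSV)
m=cv2.inRange(hsv,(8,50,40),(22,170,190));m[:,:180]=0;m[:150]=0;m[280:]=0;m[:,340:]=0
m=cv2.morphologyEx(m,cv2.MORPH_OPEN,np.ones((3,3)))
P=max(cv2.findContours(m,0,2)[0],key=cv2.contourArea).reshape(-1,2)
Q=np.array([plane(s,p,.06)[:2] for p in P]).astype(np.float32)
r=cv2.minAreaRect(Q);print(r,len(P));print(cv2.boxPoints(r))
k=1/1.4
for n,p,z in(('pad',(478,331),.165),('beaker base',(484,370),0.),('grip',(331,271),.3)):print(n,plane(s,(p[0]*k,p[1]*k),z))
print('padtri',tri(s,(478*k,331*k),c,(287*k,313*k)));print('griptri',tri(s,(331*k,271*k),c,(425*k,268*k)))
a=c['img'][170:300,190:350,::-1];b=s['img'][150:280,185:365,::-1]
a=cv2.resize(a,None,fx=4,fy=4,interpolation=2)[:, :];b=cv2.resize(b,None,fx=4,fy=4,interpolation=2)
cv2.imwrite('pics/c1.png',a);cv2.imwrite('pics/c2.png',b)
E
```

```text
((0.5617848038673401, -0.0021221041679382324), (0.34108954668045044, 0.20225560665130615), 71.44937133789062) 403
[[ 0.41165376 -0.13163282]
 [ 0.6034007  -0.19597892]
 [ 0.71191585  0.12738861]
 [ 0.5201689   0.19173472]]
pad [ 0.49650185 -0.20404235  0.165     ]
beaker base [ 0.41610855 -0.25095798  0.        ]
grip [0.58404456 0.05801701 0.3       ]
padtri (array([ 0.49656711, -0.20381608,  0.16085398]), np.float64(0.002053271353255033))
griptri (array([0.58346799, 0.06027157, 0.31069065]), np.float64(0.005709744517465517))
```

View pics/c1.png

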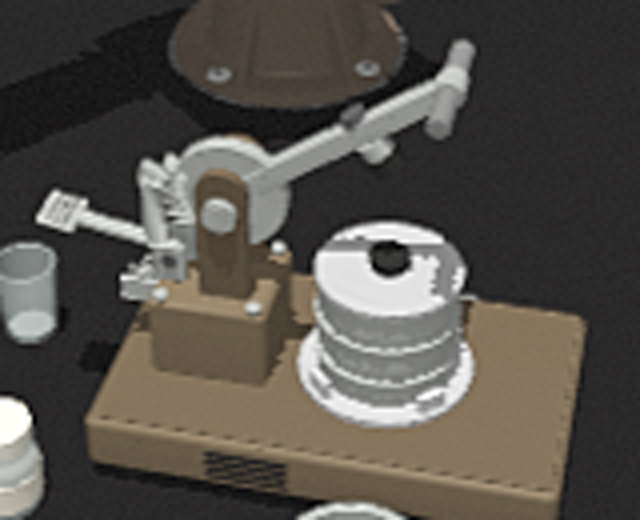

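View pics/c2.png

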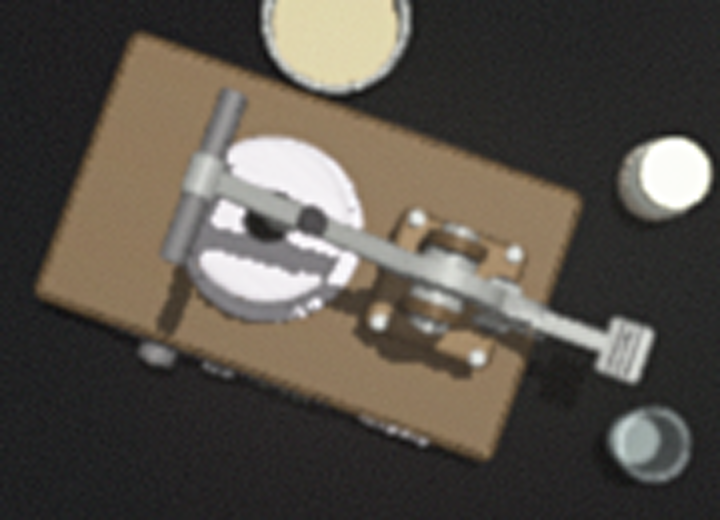

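The base pose and the triangulated pad agree to about 2 mm, and the grip triangulation puts the arm near 36° up. In the crops the pad and grip are clear and nothing stands above them. Moving to above the pad with the fingers closed and the jaw axis along the shaker's x.

Request:
jog_arm([
  {"offset": [-20, 16, 0], "roll": -0.05, "hand": 0},
  {"offset": [-50, 40, 0], "roll": -0.14, "hand": 0},
  {"offset": [-80, 65, 0], "roll": -0.23, "hand": 0},
  {"offset": [-110, 90, 0], "roll": -0.32, "hand": 0},
  {"offset": [-140, 114, 0], "roll": -0.41, "hand": 0},
  {"offset": [-170, 138, 0], "roll": -0.5, "hand": 0},
  {"offset": [-200, 163, 0], "roll": -0.59, "hand": 0},
  {"offset": [-230, 187, 0], "roll": -0.68, "hand": 0},
  {"offset": [-260, 212, 0], "roll": -0.77, "hand": 0},
  {"offset": [-290, 236, 0], "roll": -0.86, "hand": 0},
  {"offset": [-320, 260, 0], "roll": -0.93, "hand": 0},
  {"offset": [-350, 285, 0], "roll": -0.969, "hand": 0},
  {"offset": [-380, 309, 0], "roll": -0.969, "hand": 0},
  {"offset": [-400, 326, 0], "roll": -0.969, "hand": 0},
  {"offset": [-415, 338, 0], "roll": -0.969, "hand": 0},
  {"offset": [-419.5, 341.3, 0], "roll": -0.969, "hand": 0},
  {"offset": [-419.5, 341.3, 0], "roll": -0.969, "hand": 0},
  {"offset": [-419.5, 341.3, 0], "roll": -0.969, "hand": 0},
  {"offset": [-419.5, 341.3, 0], "roll": -0.969, "hand": 0},
])

```text
clock: 1.68
tool_pos: [0.4944, -0.206, 0.2374]
orientation: [180.0, -0.0, -108.5]
force: [-0.5, 0.6, 0.7]
opening: 0.0005
```

Request:
jog_arm([
  {"offset": [0, 0, 15]},
  {"offset": [0, 0, 35]},
  {"offset": [0, 0, 48]},
  {"offset": [0, 0, 54]},
  {"offset": [0, 0, 57]},
  {"offset": [0, 0, 60]},
  {"offset": [0, 0, 62]},
  {"offset": [0, 0, 64]},
  {"offset": [0, 0, 66]},
  {"offset": [0, 0, 68]},
  {"offset": [0, 0, 70]},
  {"offset": [0, 0, 72]},
  {"offset": [0, 0, 72]},
])

```text
$.motion[0]: bad value
```

Request:
jog_arm([
  {"offset": [0, 0, 15], "roll": 0, "hand": 0},
  {"offset": [0, 0, 35], "roll": 0, "hand": 0},
  {"offset": [0, 0, 48], "roll": 0, "hand": 0},
  {"offset": [0, 0, 54], "roll": 0, "hand": 0},
  {"offset": [0, 0, 57], "roll": 0, "hand": 0},
  {"offset": [0, 0, 60], "roll": 0, "hand": 0},
  {"offset": [0, 0, 62], "roll": 0, "hand": 0},
  {"offset": [0, 0, 64], "roll": 0, "hand": 0},
  {"offset": [0, 0, 66], "roll": 0, "hand": 0},
  {"offset": [0, 0, 68], "roll": 0, "hand": 0},
  {"offset": [0, 0, 70], "roll": 0, "hand": 0},
  {"offset": [0, 0, 72], "roll": 0, "hand": 0},
  {"offset": [0, 0, 72], "roll": 0, "hand": 0},
])

```text
clock: 2.77
tool_pos: [0.4953, -0.2061, 0.1668]
orientation: [-179.9, -0.0, -108.5]
force: [-0.5, -1.4, 0.2]
opening: 0.0007
```

Request:
jog_arm([
  {"offset": [0, 0, 2], "roll": 0, "hand": 0},
  {"offset": [0, 0, 4], "roll": 0, "hand": 0},
  {"offset": [0, 0, 6], "roll": 0, "hand": 0},
  {"offset": [0, 0, 6], "roll": 0, "hand": 0},
])

```text
clock: 3.1
tool_pos: [0.4949, -0.2052, 0.159]
orientation: [180.0, 0.0, -108.5]
force: [0.6, -0.6, 0.1]
opening: 0.0003
```

```bash
python3 - <<'E'
from h import *
from plant import ctrl,cams
print(ctrl.get_obs()['force'])
c=cams.snapshot('scene');s=cams.snapshot('top')
a=cv2.resize(c['img'][120:290,170:340,::-1],(480,480),interpolation=2);b=cv2.resize(s['img'][190:290,250:366,::-1],(320,276),interpolation=2)
o=np.zeros((480,800,3),np.uint8);o[:,:480]=a;o[:276,480:]=b;cv2.imwrite('pics/d1.png',o)
E
```

```text
[ 0.57454071 -0.60068895  0.0537632 ]
```

View pics/d1.png

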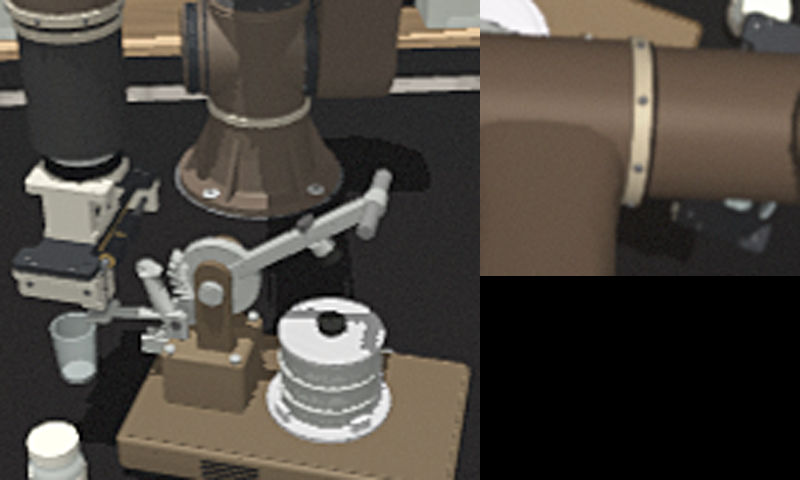

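The picture shows the lever lowered under the fingers and the pawl tilted off the teeth, at about (155,285). It's around the over-centre point, so I'll press a little further and back off.

Request:
jog_arm([
  {"offset": [0, 0, 2], "roll": 0, "hand": 0},
  {"offset": [0, 0, 4], "roll": 0, "hand": 0},
  {"offset": [0, 0, 6], "roll": 0, "hand": 0},
  {"offset": [0, 0, 8], "roll": 0, "hand": 0},
  {"offset": [0, 0, 10], "roll": 0, "hand": 0},
  {"offset": [0, 0, 11], "roll": 0, "hand": 0},
  {"offset": [0, 0, 11], "roll": 0, "hand": 0},
])

```text
clock: 3.78
tool_pos: [0.4949, -0.2053, 0.1482]
orientation: [180.0, -0.0, -108.5]
force: [-0.6, -0.6, 0.0]
opening: 0.0001
```

Request:
jog_arm([
  {"offset": [0, 0, -10], "roll": 0, "hand": 0},
  {"offset": [0, 0, -40], "roll": 0, "hand": 0},
  {"offset": [0, 0, -80], "roll": 0, "hand": 0},
  {"offset": [0, 0, -120], "roll": 0, "hand": 0},
  {"offset": [0, 0, -160], "roll": 0, "hand": 0},
  {"offset": [0, 0, -195], "roll": 0, "hand": 0},
  {"offset": [-10, 0, -212], "roll": 0, "hand": 0},
  {"offset": [-40, 0, -215], "roll": 0, "hand": 0},
  {"offset": [-80, 0, -215], "roll": 0, "hand": 0},
  {"offset": [-120, 0, -215], "roll": 0, "hand": 0},
  {"offset": [-160, 0, -215], "roll": 0, "hand": 0},
  {"offset": [-200, 0, -215], "roll": 0, "hand": 0},
  {"offset": [-240, 0, -215], "roll": 0, "hand": 0},
  {"offset": [-268, 0, -212], "roll": 0, "hand": 0},
  {"offset": [-281, 1, -212], "roll": 0, "hand": 0},
  {"offset": [-281, 1, -212], "roll": 0, "hand": 0},
  {"offset": [-281, 1, -212], "roll": 0, "hand": 0},
])

```text
clock: 5.2
tool_pos: [0.5833, 0.0617, 0.361]
orientation: [-180.0, -0.0, -108.4]
force: [-0.8, 0.1, 0.6]
opening: 0.0
```

```bash
python3 - <<'E'
from h import *
from plant import ctrl,cams
c=cams.snapshot('scene');pickle.dump(c,open('s2.pkl','wb'))
cv2.imwrite('pics/d2.png',cv2.resize(c['img'][120:290,170:340,::-1],(590,590),interpolation=2))
O=np.array([.562,-.0021]);ux=np.array([.948,-.318]);uy=np.array([.318,.948])
for a in(0,.38):
    y=-127-84*np.cos(a)+0-20*np.sin(a);z=145-84*np.sin(a)+20*np.cos(a)
    P=[np.r_[O+uy*y/1e3,z/1e3]];print(a,(proj(c,P)-[170,120])*590/170)
E
```

```text
0 [[121.9144154  353.99097091]]
0.38 [[123.61443155 384.82291803]]
```

View pics/d2.png

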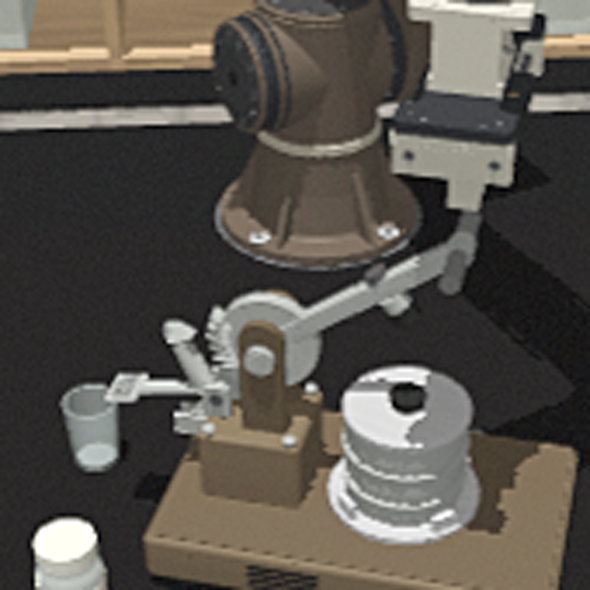

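The pad is now at about (130,387). My prediction for fully free was (124,385), against (122,354) for hooked, so the pawl is free and stays there. The fingers are above the grip at (470,215). Pushing down along the arc.

Request:
jog_arm([
  {"offset": [1, 0, 15], "roll": 0, "hand": 0},
  {"offset": [1, 0, 25], "roll": 0, "hand": 0},
  {"offset": [1, 0, 30], "roll": 0, "hand": 0},
  {"offset": [1, 0, 33], "roll": 0, "hand": 0},
  {"offset": [1, 0, 36], "roll": 0, "hand": 0},
  {"offset": [-2, 0, 40], "roll": 0, "hand": 0},
  {"offset": [-5, 0, 45], "roll": 0, "hand": 0},
  {"offset": [-8, 0, 50], "roll": 0, "hand": 0},
  {"offset": [-11, 0, 55], "roll": 0, "hand": 0},
  {"offset": [-14, 0, 60], "roll": 0, "hand": 0},
  {"offset": [-16, 0, 65], "roll": 0, "hand": 0},
  {"offset": [-18, 0, 70], "roll": 0, "hand": 0},
  {"offset": [-20, 0, 75], "roll": 0, "hand": 0},
  {"offset": [-22, 0, 80], "roll": 0, "hand": 0},
])

```text
clock: 6.42
tool_pos: [0.5911, 0.0833, 0.2814]
orientation: [-179.9, 0.1, -108.5]
force: [-1.3, 5.1, 5.8]
opening: 0.0001
```

Request:
jog_arm([
  {"offset": [-2, 0, 5], "roll": 0, "hand": 0},
  {"offset": [-3, 0, 10], "roll": 0, "hand": 0},
  {"offset": [-5, 0, 15], "roll": 0, "hand": 0},
  {"offset": [-6, 0, 20], "roll": 0, "hand": 0},
  {"offset": [-7, 0, 25], "roll": 0, "hand": 0},
  {"offset": [-8, 0, 30], "roll": 0, "hand": 0},
  {"offset": [-9, 0, 35], "roll": 0, "hand": 0},
  {"offset": [-9.5, 0, 40], "roll": 0, "hand": 0},
  {"offset": [-10, 0, 44], "roll": 0, "hand": 0},
  {"offset": [-10.5, 0, 48], "roll": 0, "hand": 0},
  {"offset": [-11, 0, 51], "roll": 0, "hand": 0},
  {"offset": [-11, 0, 54], "roll": 0, "hand": 0},
  {"offset": [-11, 0, 56], "roll": 0, "hand": 0},
  {"offset": [-11, 0, 56], "roll": 0, "hand": 0},
])

```text
clock: 7.58
tool_pos: [0.5933, 0.0923, 0.2238]
orientation: [179.9, -0.1, -108.5]
force: [0.4, -0.1, 1.2]
opening: 0.0003
```

Request:
jog_arm([
  {"offset": [0, 0, 1], "roll": 0, "hand": 0},
  {"offset": [0, 0, 2], "roll": 0, "hand": 0},
  {"offset": [0, 0, 3], "roll": 0, "hand": 0},
])

```text
clock: 7.83
tool_pos: [0.5933, 0.0924, 0.2214]
orientation: [179.9, -0.0, -108.5]
force: [-0.7, 0.5, 3.2]
opening: 0.0007
```

Request:
jog_arm([
  {"offset": [0, 0, 1], "roll": 0, "hand": 0},
  {"offset": [0, 0, 2], "roll": 0, "hand": 0},
  {"offset": [0, 0, 3], "roll": 0, "hand": 0},
])

```text
clock: 8.08
tool_pos: [0.5935, 0.0924, 0.22]
orientation: [-180.0, -0.0, -108.5]
force: [-8.3, 1.8, 19.9]
opening: 0.0002
```

Force rose to 20 N at the expected height, so the foot is on the plug. Holding briefly, then lifting clear.

Request:
jog_arm([
  {"offset": [0, 0, 0], "roll": 0, "hand": 0},
  {"offset": [0, 0, 0], "roll": 0, "hand": 0},
  {"offset": [0, 0, 0], "roll": 0, "hand": 0},
  {"offset": [0, 0, -1], "roll": 0, "hand": 0},
  {"offset": [0, 0, -3], "roll": 0, "hand": 0},
  {"offset": [0, 0, -10], "roll": 0, "hand": 0},
  {"offset": [0, 0, -30], "roll": 0, "hand": 0},
  {"offset": [0, 0, -60], "roll": 0, "hand": 0},
  {"offset": [0, 0, -90], "roll": 0, "hand": 0},
  {"offset": [0, 0, -100], "roll": 0, "hand": 0},
  {"offset": [0, 0, -100], "roll": 0, "hand": 0},
])

```text
clock: 9.0
tool_pos: [0.5951, 0.0929, 0.3223]
orientation: [-179.7, 0.2, -108.5]
force: [0.3, -0.4, 0.1]
opening: 0.0005
```

```bash
python3 - <<'E'
from h import *
from plant import ctrl,cams
c=cams.snapshot('scene');b=pickle.load(open('scene.pkl','rb'))
o=np.vstack([cv2.resize(x['img'][170:300,170:370,::-1],(460,299),interpolation=2) for x in(b,c)])
cv2.imwrite('pics/d3.png',o)
O=np.array([.562,-.0021]);uy=np.array([.318,.948])
for n,y,z in(('grip',100,200),('grip.62',100,205.5),('pad free',-212.4,132.6)):print(n,(proj(c,[np.r_[O+uy*y/1e3,z/1e3]])-[170,170])*2.3+[0,299])
E
```

```text
grip [[328.00288409 431.3267235 ]]
grip.62 [[328.3251369  427.60512965]]
pad free [[ 81.92803971 438.91520023]]
```

View pics/d3.png

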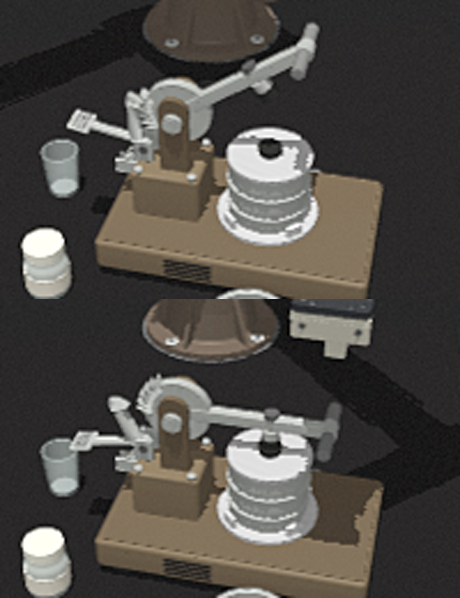

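The lower half shows the arm level with its foot on the plug at (270,440). The grip hub is at about (328,428), where (328,428–431) was predicted. The pad is at its free position (85,440), and the nest and glassware are where they were. Handing in.

```bash
python3 -c "
from plant import order
print(order.close_job())"
```

```text
the job is handed in; nothing more can be done
None
```

I pressed the pawl's thumb lever down until it snapped free, then pushed the arm down by its cross grip until the foot was on the plug. I then lifted the gripper clear and handed the job in after about 9 s on the robot's clock; no verdict was reported.

- **Pawl:** after I lifted off, the pad was within about 6 px of the free-stop position I predicted in a 590-px crop. The last picture shows it still free.
- **Arm:** the push read about 6 N at mid-travel. It reached 20 N when the arm stopped, with the gripper tip about 1 mm above the height expected for a level arm. That is the highest force I read; forces are only reported at the end of each move.
- **Surroundings:** in the last scene picture the nest, small beaker and sample jar look unmoved. I compared these by eye, and the crop did not show the other bystanders, which the gripper never went near.
- **Limits of the checks:** the picture alone cannot tell 0.62 rad from 0.65 rad at the grip, so that the arm is fully down rests on the force rise and tip height. At first contact with the lever the force reading stayed near zero, so I judged the pawl's release from the pictures.

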